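Put the shoehorn away and shut the shoe-care box

TASK

Lay the wooden shoehorn flat in the empty front compartment of the walnut shoe-care box and let go of it. Then press on the knuckle of the brass lid stay to break its lock while the lid still stands up, and lower the lid gently until it is fully shut, without letting it fall shut with a bang. Leave the brush and tin in the box and everything else on the console where they are.

Things in the scene. Friction and masses are not known exactly. Their poses are not given: they have to be found in the camera images.
- shoe_box: Walnut shoe-care box, fixed, lid standing open. Outside 190 deep (its x), 280 wide (y), rim 100 above the console, walls 10. Origin: centre of its underside; x from the front wall (towards the robot) to the hinged rear wall, y left, z up. Inside the right wall is a 45 wide free bay for the stay, then a partition, top 8 below the rim; left of it a raised tray in two compartments.
- front_tray (a point): Centre of the floor of the empty front compartment: 209 wide (y), 90 deep (x), floor 30 above the console and 70 below the rim; axes as the box. A 6 thick divider, top 25 below the rim, parts it from the rear compartment, which holds brush and tin.
- shoehorn: Pale wooden shoehorn, loose on the console left or right of the box, at any yaw. 180 long along its x: handle end at x = -90, blade end at +90. Handle: a bar 18 wide, 12 high from x = -90 to +11, then widening to the blade, about 42 wide, at most 10 high, edges raised. About 60 g, centre of mass near x = +8. Origin: underside, middle of its length; z up.
- lid (a joint): Opening angle of the lid, rad: 0 shut flat on the rim, about 1.40 standing on its locked stay (the start). It comes down towards the robot. The hinges are stiff: with the stay broken the lid stays where it is left above about 1.1 rad, but below about 0.9 rad its weight wins and it falls and bangs shut unless its edge is supported from below.
- lid_hinge (a point): Middle of the hinge line, which runs along box y on the rear top edge: 95 behind the box's centre, 100 above the console; axes as the box. The lid turns about it: a board 12 thick, 280 wide, 208 from hinge line to free edge, about 0.45 kg; the plane of its underside passes through the hinge line. Shut, its front edge overhangs the front wall by 18 as a lip.
- lid_edge (a point): Middle of the lid's free (front) edge, half way through its 12 thickness; moves with the lid. Axes of the lid: x from the free edge to the hinge line, y left along the edge, z out of the outer (upper) face. Nothing is near it here; the stay meets the lid 112 to the right. The edge can be guided down lying loosely between two open fingers, one above and one below.
- knuckle (a point): Knuckle of the brass folding stay: axis of the round boss where its arms meet, 22 diameter, 24 long along box y, 112 right of the box's middle plane (18 inside the right wall). Axes: lower arm's. Lid open, it stands 41 above the rim, 81 in front of the hinge line, clear from above and in front. Moves with the stay.
- stay_foot (a point): Lower pin of the stay, on the right wall, 130 in front of the hinge line and 16 below the rim; axes as the box. Two arms of 75: lower from here to the knuckle, upper from the knuckle to the lid's underside, 90 from the hinge line. With the lid open the line from this pin to the lid's pin rises rearward at 44 degrees; the locked knuckle stands 7 above this line, on a stop.
- knuckle_joint (a joint): Bend of the stay at its knuckle, rad: about -0.18 locked over centre (the start), 0 arms in line, positive broken and folding down into the bay, 2.6 with the lid shut. Pressed down and rearward, square to the stay, with 3 to 5 N, it passes centre and draws the lid down: a 30 press breaks it and lowers the lid 0.1 to 0.15 rad. It stays where it is left.
- bowl: The green ceramic bowl, rim diameter 124, height 52; origin at the centre of its underside. Leave it alone.
- key_a: A flat steel key lying on the console, 76 long, 27 wide at the bow, 5 thick; origin under its middle. Leave it alone.
- key_b: The other steel key, the same size as key_a. Leave it alone.
- phone_stand: Clear acrylic phone stand, 85 x 80 on plan and 112 high, leaning back plate; origin at the centre of its underside. Leave it alone.
- dial_cover: White plastic thermostat dial cover with turning knob, diameter 86, height 34; origin at the centre of its underside. Leave it alone.
- brush: Shoe brush, 125 long, 48 wide, 40 high, in the rear compartment of the box, below the rim; origin at the centre of its underside. Leave it alone.
- polish_tin: Round polish tin, diameter 60, height 24, in the rear compartment beside the brush; origin at the centre of its underside. Leave it alone.
Mind the look-alikes: they are no part of the job. What is meant by the shoehorn is not blue, and is the smaller of those in its own colour.

How it is judged:
By the outcome, as a careful person would: the job done as asked, in the order asked, and still so for the second after the job is handed in, with the robot touching nothing.
It also fails if it takes over 72 s, if anything falls off the work surface, if the arm or the gripper's body presses on something with over 40 N, if the wrist force passes 120 N, or if a joint passes its speed limit or range.

ROBOT

A 6-joint arm with a two-finger parallel gripper is mounted at the origin on the work surface. World frame = base frame: x ahead of the robot, y to its left, z up, the work surface at z = 0. Lengths are in mm, angles in degrees, forces in N, time in s.
With the tool pointing down it reaches from about 300 to 850 mm from the base axis. Payload 4.2 kg.
Tool frame: the origin (TCP) lies on the centre line of the jaws, within the pads' length; the fingertips stand 8 mm ahead of it and the grasp point (between the pads) lies 11 mm behind it; z points along the fingers, y is the line along which they close (so a half turn about z gives the same grasp; the last joint's range is limited). The gripper opens to 91 mm and grips with 3 to 60 N. Pads are 32 mm wide; open, the fingers measure 118 mm over their backs; the gripper's body (76 mm by 178 mm) begins 60 mm behind the grasp point.
Start: joints at [-74.313, 18.312, 89.639, -0, 72.044, -1.146], TCP at [166.518, -550.379, 198.076] pointing down, gripper open.
Joint ranges: [-177.97, 177.97], [-48.28, 115.42], [12.27, 149.76], [-77.06, 257.06], [2.81, 150.46], [-146.56, 146.56]. Speed limits (degrees/s): [147.25, 147.25, 180, 180, 180, 180].

INTERFACE

Orientations are given as [roll, pitch, yaw] about the fixed x, y, z axes, in that order (R = Rz(yaw) Ry(pitch) Rx(roll)).
In Python, from workcell import telemetry, eyes, ticket gives the robot as it stands. The module is installed in compiled form; this text tells all that it offers.
- The arm moves only by the shell command python3 -m crank 'ROWS' [OPENING] [FORCE]. ROWS is JSON, a list of rows, each an object of numbers: "dx", "dy", "dz": the shift along the world's x, y, z normalised to -1 to 1, where 1 is 80 cm; "yaw": the turn about the world's z normalised to -1 to 1, where 1 is 5 degrees. A call has 1 to 10 rows; each row shifts and turns the commanded pose from where the row before left it; what a row does not reach is not made up. A row lasts 1/8 s, in which the tool goes at most 62.5 mm and 10.7 degrees, less where a joint would pass 70% of its speed; a pose out of reach is approached as far as the arm can. A call with a number of a shift or a turn outside -1 to 1 is refused whole. A call with a gripper value outside its range is refused whole. OPENING is the opening, from 0 (shut) to 1 (fully open), set as the call begins (- or left out, the last holds). The fingers move at their own pace and stop on an object; FORCE is the grip in N (left out, the last holds). Time passes only in rows, so rows that do not move let the fingers close. It gives the time, the measured TCP pose, the force, the opening and the grip force at its end, in the units of the state.
- telemetry.state(): the state, without advancing time (a new reading comes with each control period).
- eyes.grab_frame(name): name is "side" or "top" or "wrist"; returns the picture (384x512x3 uint8, red, green, blue); there is no depth.
- eyes.calibration(name): a dict with "camera_matrix" (3x3 intrinsics, pixels), "world_from_camera" (4x4, takes a point from camera to world coordinates). Camera axes: x right, y down, z forward; pixel columns grow to the right and rows downward; lengths in mm; the calibration is good to about 2 mm. A picture is of the moment at which its call begins: read the wrist's pose just before it. calibration takes no time and is no camera call; for the wrist camera it gives the pose at the moment of the call.
- ticket.job_done(): hands the job in; it is judged then, once.
The state is a dict: "time_s": time; "qpos": joint angles; "qvel": joint speeds; "effort": joint torques, N m; "ee_pos": TCP position; "ee_rot": TCP orientation; "force": force on the tool from outside, world axes, zero at the start; "torque": the same for the moment, N m; "gripper_width": finger opening in mm; "gripper_force": force on a finger pad.
Only numpy, scipy, OpenCV 4.12 (cv2) and the standard library are available. Lean on these libraries where they do the work, as an engineer would, in place of code of your own. Each camera call takes 0.05 s, during which the arm holds its last target. There are 200 camera calls.

## Working session

There is one attempt and no reset: what is moved stays moved. The work goes in short steps, Python scripts to look and compute and a shell command to move; the robot and the scene stay as the last step left them, time stands still between calls to the robot, and variables do not carry over. Pictures are saved under pics/ and viewed, at most 10 in all, crops included, and the job is handed in when it is done.

```bash
mkdir -p pics
python3 - <<'E'
from workcell import telemetry, eyes
import cv2, numpy as np
print(telemetry.state())
np.set_printoptions(precision=4,suppress=True)
for n in ["side","top"]:
    f=eyes.grab_frame(n); cv2.imwrite(f"pics/{n}0.png",cv2.resize(f[:,:,::-1],(800,600),interpolation=cv2.INTER_CUBIC))
    np.save(f"pics/{n}0.npy",f)
    c=eyes.calibration(n); print(n,np.array(c["camera_matrix"]),np.array(c["world_from_camera"]))
E
```

```text
{'time_s': 0.0, 'qpos': array([-7.43122721e+01,  1.83494731e+01,  8.97067061e+01, -3.05210120e-05,
        7.20438058e+01, -1.14609633e+00]), 'qvel': array([ 0.01298826,  0.06748788, -0.00016984,  0.10704209,  0.01483385,
        0.01398747]), 'effort': array([ 6.40698490e-04, -4.12447929e+01, -2.31974530e+01,  7.28936540e-02,
        4.57281992e-02, -1.34942529e-04]), 'ee_pos': array([ 166.37120099, -549.84158596,  197.24000971]), 'ee_rot': array([-1.79900034e+02, -1.97086893e-03,  1.68338320e+01]), 'force': array([ 0.06188064, -0.02122303,  0.67378122]), 'torque': array([ 0.06240893, -0.02874806,  0.02481573]), 'gripper_force': 0.0, 'gripper_width': 91.34560554777524}
side [[467.0383   0.     260.358 ]
 [  0.     467.0383 199.7567]
 [  0.       0.       1.    ]] [[    0.8826    -0.2935     0.3672  -223.2217]
 [   -0.4698    -0.5219     0.712  -1193.6851]
 [   -0.0173    -0.8009    -0.5985  1283.3143]
 [    0.         0.         0.         1.    ]]
top [[392.1085   0.     248.953 ]
 [  0.     392.1085 194.2198]
 [  0.       0.       1.    ]] [[  -0.0272   -0.9979    0.0585  396.3862]
 [  -0.9995    0.0263   -0.0158  124.6202]
 [   0.0142   -0.0589   -0.9982 1532.9376]
 [   0.        0.        0.        1.    ]]
```

View pics/side0.png

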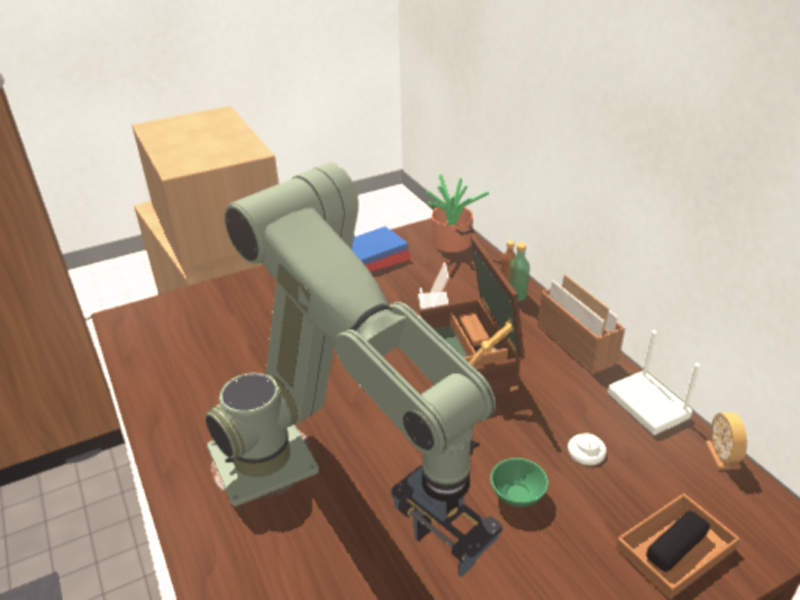

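View pics/top0.png

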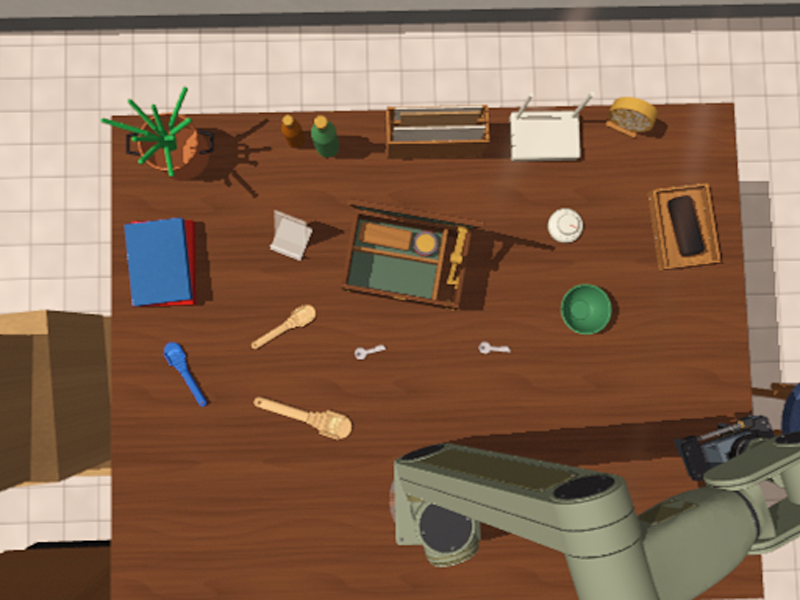

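The side view shows the open box at (470,330). In the top view the shoehorn candidates are blue at (185,375), small pale at (285,327) and large pale at (303,418). The small pale one fits: it isn't blue and it's the smaller of the two pale ones. I'll check their lengths and look at a crop.

```bash
cat > h.py <<'E'
import numpy as np, cv2
from workcell import telemetry, eyes
np.set_printoptions(precision=2,suppress=True)
def ray(cal,uv):
    K=np.array(cal["camera_matrix"]);T=np.array(cal["world_from_camera"])
    d=T[:3,:3]@np.linalg.solve(K,[uv[0],uv[1],1.]); return T[:3,3],d/np.linalg.norm(d)
def plane(cal,uv,z):
    o,d=ray(cal,uv); return o+d*(z-o[2])/d[2]
def tri(rays):
    A=0;b=0
    for o,d in rays:
        P=np.eye(3)-np.outer(d,d);A=A+P;b=b+P@o
    x=np.linalg.solve(A,b); return x,[np.linalg.norm((np.eye(3)-np.outer(d,d))@(x-o)) for o,d in rays]
def proj(cal,p):
    K=np.array(cal["camera_matrix"]);T=np.linalg.inv(np.array(cal["world_from_camera"]))
    q=K@(T[:3,:3]@np.asarray(p,float)+T[:3,3]);return q[:2]/q[2]
def pale(f):
    h=cv2.cvtColor(f,cv2.COLOR_RGB2HSV)
    return cv2.inRange(h,(10,60,150),(25,170,255))
def horns(f):
    cs,_=cv2.findContours(pale(f),cv2.RETR_EXTERNAL,cv2.CHAIN_APPROX_NONE)
    return [c[:,0,:].astype(float) for c in cs if cv2.contourArea(c)>60]
def horn_pose(cal,c,z=6):
    """axis ends from plane-cast contour: returns handle end, blade end, centre, yaw"""
    P=np.array([plane(cal,u,z)[:2] for u in c])
    (r,s,a)=cv2.minAreaRect(P.astype(np.float32))
    ax=np.array([np.cos(np.radians(a)),np.sin(np.radians(a))]);
    if s[1]>s[0]: ax=np.array([-ax[1],ax[0]])
    n=np.array([-ax[1],ax[0]]);t=(P-r)@ax;w=(P-r)@n
    L=max(s)/2
    if np.ptp(w[t>L*.3])<np.ptp(w[t<-L*.3]): ax=-ax
    return np.array(r),np.array(s),np.degrees(np.arctan2(ax[1],ax[0]))
E
python3 - <<'E'
from h import *
f=np.load("pics/top0.npy");cal=eyes.calibration("top")
for c in horns(f):
    print(c.mean(0)/.64,*horn_pose(cal,c))
for n,u in dict(FL=(343,290),FR=(461,308),RL=(353,207),RR=(483,225)).items(): print(n,plane(cal,np.array(u)*.64,100))
cr=f[110:290,95:320,::-1];cv2.imwrite("pics/crop.png",cv2.resize(cr,None,fx=3.3,fy=3.3,interpolation=cv2.INTER_CUBIC))
w=eyes.calibration("wrist");print(np.array(w["camera_matrix"]),np.array(w["world_from_camera"]))
E
```

```text
[ 96.11 473.39] [ 93.95 831.65] [93.35 35.83] -103.33973693847656
[303.58 415.51] [220.39 321.94] [249.41  62.41] -112.02050018310547
[ 23.78 322.35] [ 464.35 1004.94] [ 58.69 114.74] -89.43488001823425
[283.71 325.98] [433.31 366.15] [ 46.54 180.85] -57.66736221313477
[424.95 242.33] [637.78   5.76] [44.51 44.83] 133.55646514892578
[385.73 235.52] [659.18 101.65] [112.6  45.3] 80.74539184570312
[681.59 231.27] [ 657.22 -648.7 ] [188.47 127.01] -174.3309464454651
FL [514.83 208.85 100.  ]
FR [465.28 -66.66 100.  ]
RL [710.9  180.77 100.  ]
RR [ 660.44 -125.5   100.  ]
[[283.05   0.   252.57]
 [  0.   283.05 191.55]
 [  0.     0.     1.  ]] [[   0.29   -0.93   -0.24  234.08]
 [  -0.96   -0.28   -0.07 -529.58]
 [  -0.      0.26   -0.97  383.54]
 [   0.      0.      0.      1.  ]]
```

View pics/crop.png

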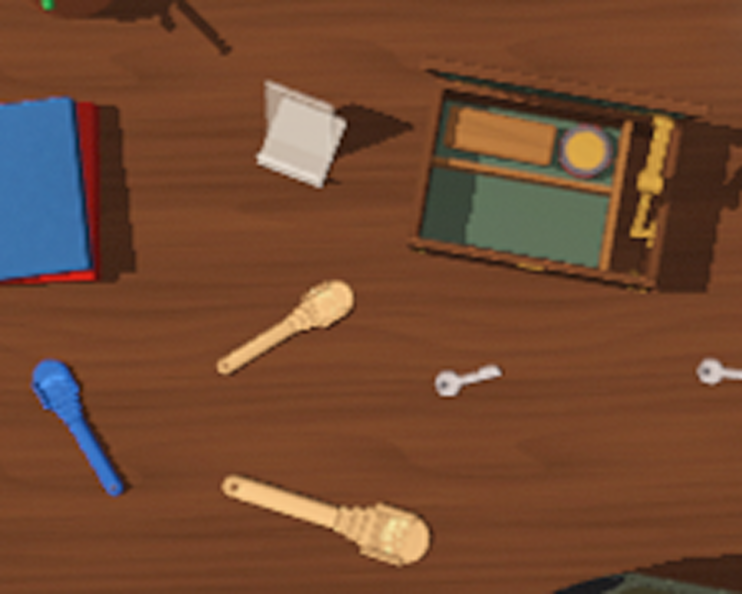

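The crop shows the small pale shoehorn with its blade upper-right at (330,300) and handle hole at (225,367). It measures 181 mm long at about (433,366) with blade yaw -58°, so it is the target. The large pale one is 249 mm. The box yaw is about -10°. I'm moving towards the shoehorn while turning to the grasp yaw of about 122°.

```bash
python3 -m crank '[{"dx":0.031,"dy":0.07,"dz":0.01,"yaw":1},{"dx":0.031,"dy":0.07,"dz":0.01,"yaw":1},{"dx":0.031,"dy":0.07,"dz":0.01,"yaw":1},{"dx":0.031,"dy":0.07,"yaw":1},{"dx":0.031,"dy":0.07,"yaw":1},{"dx":0.031,"dy":0.07,"yaw":1},{"dx":0.031,"dy":0.07,"yaw":1},{"dx":0.01,"dy":0.07,"yaw":1},{"dx":0.01,"dy":0.07,"yaw":1},{"dx":0.01,"dy":0.07,"yaw":1}]' 1
python3 -m crank '[{"dx":0.01,"dy":0.07,"yaw":1},{"dx":0.01,"dy":0.07,"yaw":1},{"yaw":1},{"yaw":1},{"yaw":1},{"yaw":1},{"yaw":1},{"yaw":1},{"yaw":1},{}]'
python3 - <<'E'
from h import *
s=telemetry.state();print(s["ee_pos"],s["ee_rot"],s["time_s"])
cal=eyes.calibration("wrist");f=eyes.grab_frame("wrist")
np.save("pics/w1.npy",f);np.savez("pics/w1.npz",**cal)
cv2.imwrite("pics/w1.png",cv2.resize(f[:,:,::-1],(800,600),interpolation=cv2.INTER_CUBIC))
E
```

```text
[ 166.39 -549.9   197.32] [-179.91   -0.     16.83] 0.1validation failed for argument at $[3]...
validation failed for argument at $[0]...
```

View pics/w1.png

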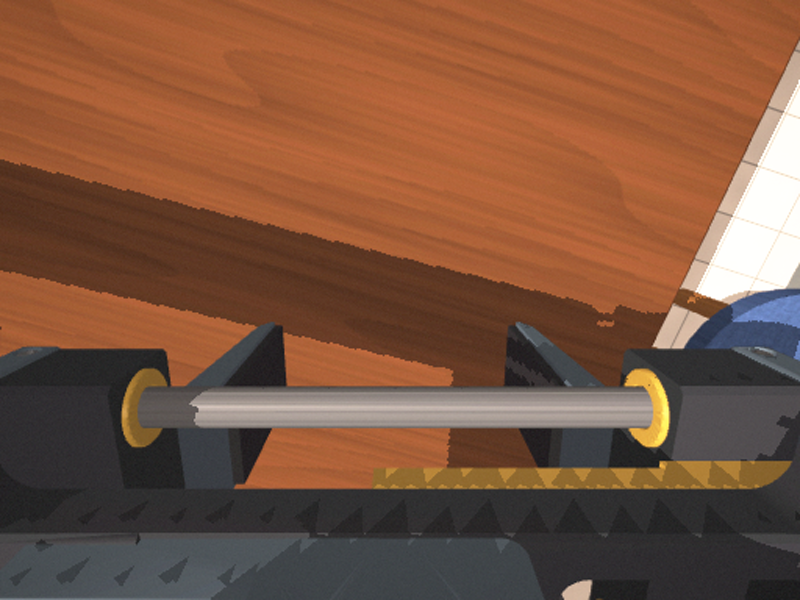

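The wrist picture shows bare console and the fingers at (250,400) and (540,400). The move was refused because each row needs all four keys.

```bash
python3 -m crank '[{"dx":0.031,"dy":0.07,"dz":0.01,"yaw":1},{"dx":0.031,"dy":0.07,"dz":0.01,"yaw":1},{"dx":0.031,"dy":0.07,"dz":0.01,"yaw":1},{"dx":0.031,"dy":0.07,"dz":0,"yaw":1},{"dx":0.031,"dy":0.07,"dz":0,"yaw":1},{"dx":0.031,"dy":0.07,"dz":0,"yaw":1},{"dx":0.031,"dy":0.07,"dz":0,"yaw":1},{"dx":0.01,"dy":0.07,"dz":0,"yaw":1},{"dx":0.01,"dy":0.07,"dz":0,"yaw":1},{"dx":0.01,"dy":0.07,"dz":0,"yaw":1}]' 1
python3 -m crank '[{"dx":0.01,"dy":0.07,"dz":0,"yaw":1},{"dx":0.01,"dy":0.07,"dz":0,"yaw":1},{"dx":0.01,"dy":0.07,"dz":0,"yaw":1},{"dx":0,"dy":0.03,"dz":0,"yaw":1},{"dx":0,"dy":0,"dz":0,"yaw":1},{"dx":0,"dy":0,"dz":0,"yaw":1},{"dx":0,"dy":0,"dz":0,"yaw":1},{"dx":0,"dy":0,"dz":0,"yaw":1},{"dx":0,"dy":0,"dz":0,"yaw":1},{"dx":0,"dy":0,"dz":0,"yaw":0}]'
python3 - <<'E'
from h import *
s=telemetry.state();print(s["ee_pos"],s["ee_rot"],s["time_s"])
cal=eyes.calibration("wrist");f=eyes.grab_frame("wrist")
np.save("pics/w2.npy",f);np.savez("pics/w2.npz",**cal)
cv2.imwrite("pics/w2.png",cv2.resize(f[:,:,::-1],(800,600),interpolation=cv2.INTER_CUBIC))
for c in horns(f):print(c.mean(0),len(c),c.min(0),c.max(0),*horn_pose(cal,c))
E
```

```text
time_s: 1.4
ee_pos: [364.0, 11.4, 222.1]
ee_rot: [180.0, -0.0, 67.0]
force: [0.6, -0.2, -0.1]
gripper_width: 91.3
gripper_force: 0.0
time_s: 2.65
ee_pos: [387.9, 201.5, 221.9]
ee_rot: [-180.0, 0.0, 111.8]
force: [0.3, 1.6, -0.2]
gripper_width: 91.2
gripper_force: 0.0
[387.9  201.53 221.86] [-179.97    0.    111.77] 2.65
[499.4  155.41] 198 [472. 116.] [511. 194.] [697.01 341.68] [ 54.98 122.47] -55.0413703918457
[332.54  67.11] 304 [318.   0.] [352. 132.] [435.66 363.33] [ 45.15 164.71] -59.152830123901374
[149.42  47.08] 369 [99.  0.] [195. 112.] [202.55 291.73] [176.89  61.75] -108.62940979003906
```

View pics/w2.png

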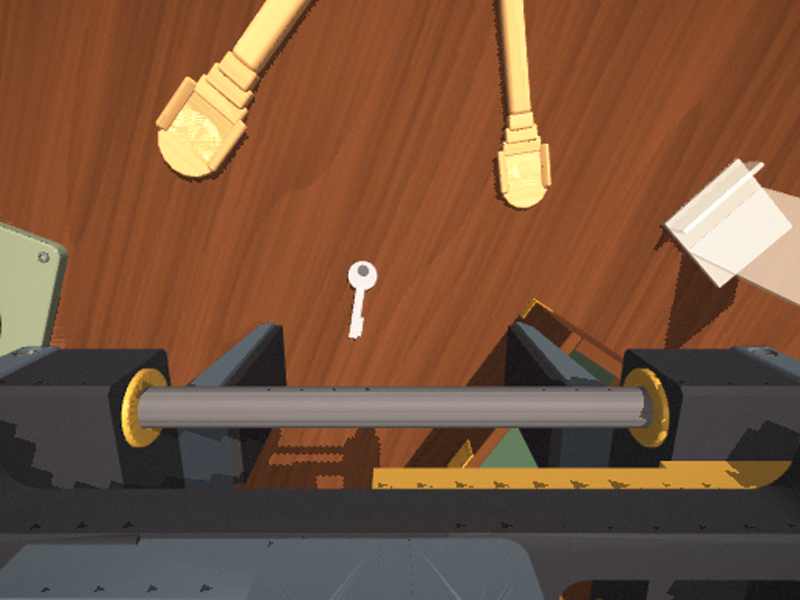

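The small shoehorn's blade tip is at (524,208) and its handle runs off the top; a key is at (362,290). I'll move closer so the whole shoehorn shows, then triangulate it.

```bash
python3 -m crank '[{"dx":0.02,"dy":0.05,"dz":0,"yaw":1},{"dx":0.02,"dy":0.05,"dz":0,"yaw":1},{"dx":0,"dy":0,"dz":0,"yaw":0},{"dx":0,"dy":0,"dz":0,"yaw":0}]'
python3 - <<'E'
from h import *
s=telemetry.state();print(s["ee_pos"],s["ee_rot"],s["time_s"])
cal=eyes.calibration("wrist");f=eyes.grab_frame("wrist")
np.save("pics/w3.npy",f);np.savez("pics/w3.npz",**cal)
ct=eyes.calibration("top");ft=np.load("pics/top0.npy")
def ends(cal,cs):
    best=min(cs,key=lambda c:np.linalg.norm(horn_pose(cal,c)[0]-[433,366]))
    r,s_,y=horn_pose(cal,best);a=np.array([np.cos(np.radians(y)),np.sin(np.radians(y))])
    t=np.array([(plane(cal,u,6)[:2]-r)@a for u in best])
    print(r,s_,y,best.min(0),best.max(0))
    return [best[t<t.min()+6].mean(0),best[t>t.max()-6].mean(0)]
A=ends(cal,horns(f));B=ends(ct,horns(ft))
for a,b in zip(A,B): print(a,b,tri([ray(cal,a),ray(ct,b)]),plane(cal,a,6),plane(ct,b,6))
E
```

```text
time_s: 3.2
ee_pos: [419.6, 281.1, 221.7]
ee_rot: [-179.9, 0.0, 121.8]
force: [-0.2, -0.6, 0.6]
gripper_width: 91.1
gripper_force: 0.0
[419.62 281.11 221.67] [-179.92    0.02  121.78] 3.2
[432.76 370.59] [ 45.14 178.3 ] -60.46677207946777 [277.  48.] [309. 182.]
[433.31 366.15] [ 46.54 180.85] -57.66736221313477 [161. 195.] [201. 222.]
[299.38  49.56] [161.25 221.25] (array([388.74, 438.92,  28.33]), [np.float64(1.4929393446697097), np.float64(1.4929393446697792)]) [387.79 445.29   6.  ] [390.   442.93   6.  ]
[291.  180.9] [200.   197.29] (array([479.6 , 292.85,  -9.81]), [np.float64(0.2705232197612369), np.float64(0.27052321976135646)]) [475.65 294.56   6.  ] [478.96 291.3    6.  ]
```

Both views agree: centre about (432,369), yaw -59.7°, height about 9 mm (6 expected, given the noise). Next I descend onto the handle at x≈-8 and grip it.

```bash
python3 -m crank '[{"dx":0.005,"dy":0.06,"dz":-0.03,"yaw":-0.3},{"dx":0.006,"dy":0.059,"dz":-0.04,"yaw":0},{"dx":0,"dy":0,"dz":-0.06,"yaw":0},{"dx":0,"dy":0,"dz":-0.06,"yaw":0},{"dx":0,"dy":0,"dz":-0.04,"yaw":0},{"dx":0,"dy":0,"dz":-0.02,"yaw":0},{"dx":0,"dy":0,"dz":-0.012,"yaw":0},{"dx":0,"dy":0,"dz":0,"yaw":0}]' 0.7
python3 -m crank '[{"dx":0,"dy":0,"dz":0,"yaw":0},{"dx":0,"dy":0,"dz":0,"yaw":0},{"dx":0,"dy":0,"dz":0,"yaw":0},{"dx":0,"dy":0,"dz":0,"yaw":0},{"dx":0,"dy":0,"dz":0,"yaw":0},{"dx":0,"dy":0,"dz":0,"yaw":0}]' 0 20
```

```text
time_s: 4.25
ee_pos: [429.3, 376.8, 12.9]
ee_rot: [180.0, -0.0, 120.3]
force: [-0.3, -0.3, -0.2]
gripper_width: 64.1
gripper_force: 0.0
time_s: 5.0
ee_pos: [428.9, 376.8, 12.4]
ee_rot: [180.0, 0.0, 120.3]
force: [0.0, 0.4, 1.1]
gripper_width: 6.6
gripper_force: 0.0
```

Run:
```python
from h import *
s=telemetry.state();print(s["ee_pos"],s["gripper_width"],s["gripper_force"])
o=[]
for n in ["wrist","top"]:
    cal=eyes.calibration(n);f=eyes.grab_frame(n)
    for c in horns(f):
        print(n,c.mean(0),*horn_pose(cal,c))
    o.append(f[:,:,::-1] if n=="wrist" else f[150:280,100:273,::-1])
o=[cv2.resize(x,(400,300)) for x in o]
cv2.imwrite("pics/a4.png",np.hstack(o))
```

```text
[428.89 376.82  12.44] 6.5769437328854 0.0
wrist [252.99 287.07] [455.62 329.07] [10.18 21.94] -59.66720199584962
wrist [251.89 174.16] [412.32 402.75] [ 19.14 104.05] -59.34631347656251
wrist [24.32 29.95] [240.6  412.06] [65.25 26.67] 68.77024841308594
top [ 61.51 302.97] [ 93.95 831.65] [93.35 35.83] -103.33973693847656
top [ 15.22 206.31] [ 464.35 1004.94] [ 58.69 114.74] -89.43488001823425
top [195.06 200.71] [466.97 310.95] [31.42 50.24] -64.83410835266113
top [272.   155.09] [637.78   5.76] [44.51 44.83] -46.44353485107422
top [248.1  150.58] [657.68 101.92] [111.65  42.71] 77.17701721191406
top [438.65 146.59] [ 657.07 -650.68] [190.1  124.58] -175.7200002670288
```

View pics/a4.png

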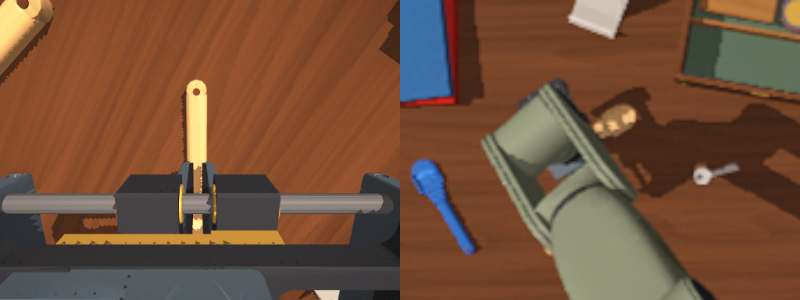

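The handle lies centred between the fingers at (197,190), but the reported width of 6.6 with zero force is doubtful. I'll wait a bit and re-read.

```bash
python3 -m crank '[{"dx":0,"dy":0,"dz":0,"yaw":0},{"dx":0,"dy":0,"dz":0,"yaw":0},{"dx":0,"dy":0,"dz":0,"yaw":0}]' 0 20
```

```text
time_s: 5.48
ee_pos: [428.9, 376.8, 12.5]
ee_rot: [180.0, 0.0, 120.3]
force: [-0.5, -0.0, 0.5]
gripper_width: 0.7
gripper_force: 0.0
```

Run:
```python
from h import *
f=eyes.grab_frame("wrist");g=eyes.grab_frame("side")
cs=eyes.calibration("side");p=proj(cs,[429,377,12]);print(p)
u,v=int(p[0]),int(p[1])
a=cv2.resize(f[90:340,170:340,::-1],(408,600),interpolation=cv2.INTER_CUBIC)
b=cv2.resize(g[max(v-60,0):v+60,max(u-39,0):u+39,::-1],(390,600),interpolation=cv2.INTER_CUBIC)
cv2.imwrite("pics/a5.png",np.hstack([a,b]))
```

```text
[229.44 201.31]
```

View pics/a5.png

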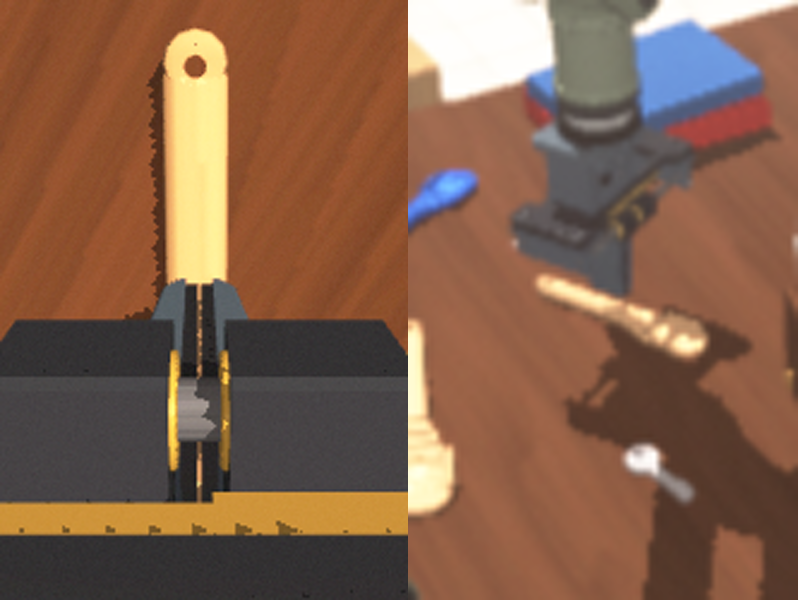

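The wrist crop shows the closed fingers at (200,290) over the handle. The side crop shows the tips at (625,290) just above the bar, so the tips are higher than the numbers say, or the surface is lower. I'll open and feel downward in small steps.

```bash
python3 -m crank '[{"dx":0,"dy":0,"dz":0,"yaw":0},{"dx":0,"dy":0,"dz":0,"yaw":0},{"dx":0,"dy":0,"dz":0,"yaw":0},{"dx":0,"dy":0,"dz":0,"yaw":0}]' 0.5
python3 -m crank '[{"dx":0,"dy":0,"dz":-0.006,"yaw":0},{"dx":0,"dy":0,"dz":0,"yaw":0}]'
python3 -m crank '[{"dx":0,"dy":0,"dz":-0.004,"yaw":0},{"dx":0,"dy":0,"dz":0,"yaw":0}]'
```

```text
time_s: 6.08
ee_pos: [428.9, 376.8, 12.5]
ee_rot: [180.0, 0.0, 120.3]
force: [0.1, 0.2, 0.9]
gripper_width: 37.6
gripper_force: 0.0
time_s: 6.32
ee_pos: [428.6, 376.5, 7.1]
ee_rot: [-179.9, 0.0, 120.3]
force: [-1.0, 0.5, 0.7]
gripper_width: 45.8
gripper_force: 0.0
time_s: 6.58
ee_pos: [428.8, 376.6, 4.1]
ee_rot: [-180.0, 0.0, 120.3]
force: [-0.0, -0.3, 0.4]
gripper_width: 45.8
gripper_force: 0.0
```

```bash
python3 -m crank '[{"dx":0,"dy":0,"dz":-0.005,"yaw":0},{"dx":0,"dy":0,"dz":0,"yaw":0}]'
python3 -m crank '[{"dx":0,"dy":0,"dz":-0.005,"yaw":0},{"dx":0,"dy":0,"dz":0,"yaw":0}]'
```

```text
time_s: 6.82
ee_pos: [428.7, 376.6, 0.1]
ee_rot: [-180.0, 0.0, 120.3]
force: [0.0, -0.5, -0.7]
gripper_width: 45.4
gripper_force: 0.0
time_s: 7.08
ee_pos: [428.7, 376.6, -3.9]
ee_rot: [-180.0, 0.0, 120.3]
force: [-0.3, -0.5, 0.1]
gripper_width: 45.3
gripper_force: 0.0
```

```bash
python3 -m crank '[{"dx":0,"dy":0,"dz":-0.004,"yaw":0},{"dx":0,"dy":0,"dz":0,"yaw":0}]'
python3 -m crank '[{"dx":0,"dy":0,"dz":-0.004,"yaw":0},{"dx":0,"dy":0,"dz":0,"yaw":0}]'
python3 - <<'E'
from h import *
# console height from box/keys: triangulate keys between w2 (wrist) and top0
f=np.load("pics/w2.npy");cal=dict(np.load("pics/w2.npz"));ct=eyes.calibration("top");ft=np.load("pics/top0.npy")
def key(f,near):
    h=cv2.cvtColor(f,cv2.COLOR_RGB2HSV);m=cv2.inRange(h,(0,0,150),(179,60,255))
    n,l,s,c=cv2.connectedComponentsWithStats(m);i=min(range(1,n),key=lambda i:np.linalg.norm(c[i]-near)+(1e3 if s[i][4]<15 else 0));return c[i],s[i]
a=key(f,np.array([362,290])*.64);b=key(ft,np.array([366,352])*.64)
print(a,b,tri([ray(cal,a[0]),ray(ct,b[0])]))
# horn mean-centroid, w3 vs top
f3=np.load("pics/w3.npy");c3=dict(np.load("pics/w3.npz"))
def cen(f,cal):
    m=pale(f);n,l,s,c=cv2.connectedComponentsWithStats(m)
    i=min(range(1,n),key=lambda i:np.linalg.norm(plane(cal,c[i],0)[:2]-[433,368])+(1e3 if s[i][4]<100 else 0));return c[i]
print(tri([ray(c3,cen(f3,c3)),ray(ct,cen(ft,ct))]))
E
```

```text
time_s: 7.32
ee_pos: [428.8, 376.7, -7.0]
ee_rot: [-180.0, 0.0, 120.3]
force: [0.8, 0.6, -0.4]
gripper_width: 45.8
gripper_force: 0.0
time_s: 7.58
ee_pos: [428.8, 376.7, -10.2]
ee_rot: [-180.0, 0.0, 120.3]
force: [1.1, -0.5, -0.8]
gripper_width: 46.1
gripper_force: 0.0
(array([229.94, 187.74]), array([223, 167,  18,  50, 427], dtype=int32)) (array([234.85, 224.65]), array([227, 221,  20,   9,  80], dtype=int32)) (array([367.91, 158.63,  -8.73]), [np.float64(0.8820038738205418), np.float64(0.8820038738205865)])
(array([ 448.43,  375.12, -127.17]), [np.float64(2.5735442598013814), np.float64(2.5735442598016527)])
```

```bash
python3 -m crank '[{"dx":0,"dy":0,"dz":-0.003,"yaw":0},{"dx":0,"dy":0,"dz":0,"yaw":0}]'
python3 -m crank '[{"dx":0,"dy":0,"dz":-0.003,"yaw":0},{"dx":0,"dy":0,"dz":0,"yaw":0}]'
python3 - <<'E'
from h import *
g=eyes.grab_frame("side");f=eyes.grab_frame("wrist")
cs=eyes.calibration("side");u,v=229,201
a=cv2.resize(f[90:340,170:340,::-1],(408,600),interpolation=cv2.INTER_CUBIC)
b=cv2.resize(g[v-40:v+40,u-26:u+26,::-1],(390,600),interpolation=cv2.INTER_CUBIC)
cv2.imwrite("pics/a6.png",np.hstack([a,b]))
E
```

```text
time_s: 7.82
ee_pos: [428.8, 376.7, -12.5]
ee_rot: [-180.0, 0.0, 120.3]
force: [-0.1, -0.3, -0.7]
gripper_width: 45.5
gripper_force: 0.0
time_s: 8.07
ee_pos: [428.8, 376.7, -14.9]
ee_rot: [-180.0, 0.0, 120.3]
force: [-0.2, 0.3, 0.5]
gripper_width: 45.7
gripper_force: 0.0
```

View pics/a6.png

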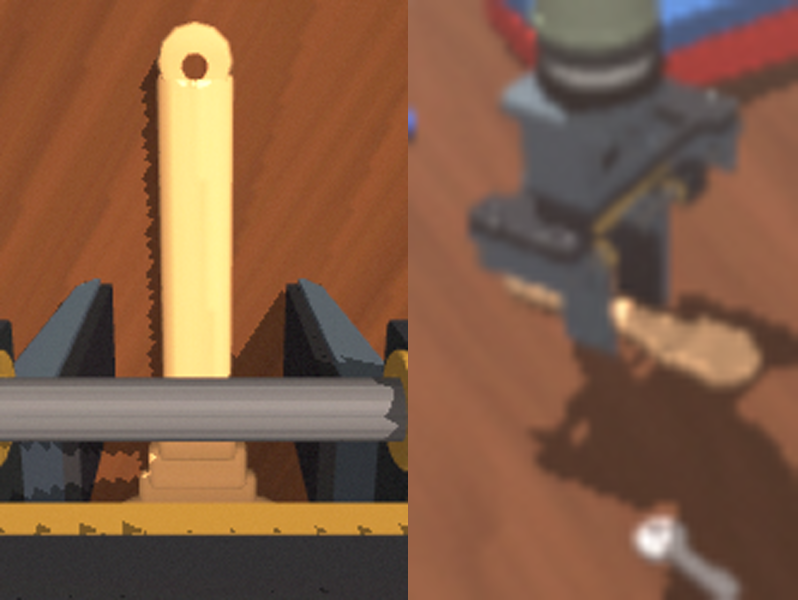

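The fingers now straddle the handle at (195,330), with the tips near the console. I'll feel for contact to fix the real height datum.

```bash
python3 -m crank '[{"dx":0,"dy":0,"dz":-0.003,"yaw":0},{"dx":0,"dy":0,"dz":0,"yaw":0}]'
python3 -m crank '[{"dx":0,"dy":0,"dz":-0.003,"yaw":0},{"dx":0,"dy":0,"dz":0,"yaw":0}]'
```

```text
time_s: 8.43
ee_pos: [429.1, 377.0, -15.6]
ee_rot: [179.9, -0.0, 120.3]
force: [-2.5, -1.8, 9.9]
gripper_width: 45.8
gripper_force: 5.1
time_s: 8.68
ee_pos: [429.2, 377.0, -15.7]
ee_rot: [179.9, -0.0, 120.3]
force: [-4.6, -4.7, 25.9]
gripper_width: 45.6
gripper_force: 13.1
```

Contact comes at TCP z = -15.3, so the true fingertip height is TCP z + 15. I'll use that datum from here on. Now I raise 2 mm off the surface and grip.

```bash
python3 -m crank '[{"dx":0,"dy":0,"dz":0.009,"yaw":0},{"dx":0,"dy":0,"dz":0,"yaw":0},{"dx":0,"dy":0,"dz":0,"yaw":0},{"dx":0,"dy":0,"dz":0,"yaw":0},{"dx":0,"dy":0,"dz":0,"yaw":0},{"dx":0,"dy":0,"dz":0,"yaw":0}]' 0 20
```

```text
time_s: 9.43
ee_pos: [428.8, 376.7, -12.7]
ee_rot: [-180.0, 0.0, 120.3]
force: [-0.6, 0.3, -1.4]
gripper_width: 18.5
gripper_force: 20.0
```

Gripped (18.5 mm wide, 20 N). I'll lift, then measure the box compartment.

```bash
python3 -m crank '[{"dx":0,"dy":0,"dz":0.02,"yaw":0},{"dx":0,"dy":0,"dz":0.06,"yaw":0},{"dx":0,"dy":0,"dz":0.06,"yaw":0},{"dx":0,"dy":0,"dz":0.06,"yaw":0},{"dx":0,"dy":0,"dz":0.06,"yaw":0},{"dx":0,"dy":0,"dz":0,"yaw":0}]'
python3 - <<'E'
from h import *
F={n:eyes.grab_frame(n) for n in ["top","side"]}
for n in F: np.save(f"pics/{n}1.npy",F[n])
for n,near in [("top",(395,272)),("side",(455,345))]:
    f=F[n];cal=eyes.calibration(n);h=cv2.cvtColor(f,cv2.COLOR_RGB2HSV);m=cv2.inRange(h,(40,40,20),(95,255,160))
    k,l,s,c=cv2.connectedComponentsWithStats(m)
    for i in range(1,k):
        if s[i][4]>40:
            cc,_=cv2.findContours((l==i).astype(np.uint8),cv2.RETR_EXTERNAL,cv2.CHAIN_APPROX_NONE)
            P=np.array([plane(cal,u,30)[:2] for u in cc[0][:,0]]).astype(np.float32)
            print(n,c[i],s[i][4],cv2.minAreaRect(P))
a=cv2.resize(F["top"][115:215,205:325,::-1],(480,400),interpolation=cv2.INTER_CUBIC)
b=cv2.resize(F["side"][140:260,260:356,::-1],(320,400),interpolation=cv2.INTER_CUBIC)
cv2.imwrite("pics/a7.png",np.hstack([a,b]))
E
```

```text
time_s: 10.18
ee_pos: [430.9, 378.5, 201.4]
ee_rot: [179.4, -0.1, 120.3]
force: [0.2, 0.4, -1.2]
gripper_width: 17.6
gripper_force: 20.0
top [112.82  71.18] 68 ((985.6416625976562, 616.5436401367188), (24.49009895324707, 112.78665161132812), 76.47150421142578)
top [96.18 85.31] 515 ((923.83251953125, 699.5369873046875), (213.03765869140625, 152.2303466796875), 68.40287780761719)
top [207.87  89.5 ] 270 ((898.3441772460938, 250.86410522460938), (85.49134063720703, 60.34630584716797), 12.967367172241211)
top [244.81 156.42] 106 ((647.0884399414062, 99.56399536132812), (159.17184448242188, 59.59291458129883), 77.17184448242188)
top [250.53 175.4 ] 1124 ((557.1029052734375, 93.20555114746094), (206.81454467773438, 81.15676879882812), 78.46904754638672)
top [374.77 197.54] 827 ((459.1524963378906, -384.6499328613281), (124.23271179199219, 119.68861389160156), 88.4509048461914)
side [286.78 132.23] 207 ((989.7166748046875, 792.9256591796875), (257.26300048828125, 145.47137451171875), 87.95762634277344)
side [332.9  175.44] 246 ((940.3350219726562, 300.42803955078125), (260.42254638671875, 53.382991790771484), 55.460472106933594)
side [318.25 192.94] 221 ((804.6864013671875, 221.32810974121094), (209.83616638183594, 59.93449020385742), 73.46475219726562)
side [286.3  219.85] 250 ((576.6909790039062, 122.44367218017578), (127.13761901855469, 57.67595291137695), 77.81980895996094)
side [330.84 305.73] 662 ((469.9461669921875, -364.40753173828125), (123.98678588867188, 127.69994354248047), 2.959014415740967)
```

View pics/a7.png

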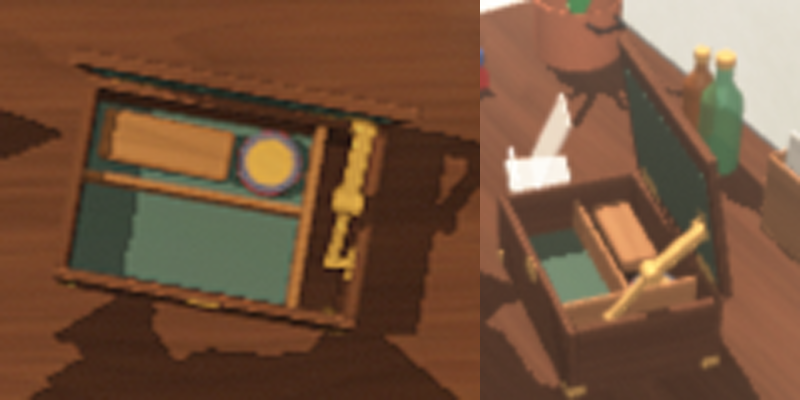

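The top crop shows the compartment floor at (210,250), the divider at (200,190), and the stay with its knuckle at (347,203). In the side crop the knuckle is at (652,268). The rim front corners are at (62,278) and (352,325) in the top crop, and (500,195) and (567,352) in the side crop. I'll triangulate these.

Run:
```python
from h import *
t=eyes.calibration("top");s=eyes.calibration("side")
T=lambda p:np.array([205+p[0]/4,115+p[1]/4]);S=lambda p:np.array([260+(p[0]-480)*.3,140+p[1]*.3])
for n,a,b in [("knuckle",(347,203),(652,268)),("FL",(62,278),(500,195)),("FR",(352,325),(567,352))]:
    x,e=tri([ray(t,T(a)),ray(s,S(b))]);print(n,x,e,"top@100:",plane(t,T(a),100)[:2],"side@100",plane(s,S(b),100)[:2])
R=lambda y:np.array([[np.cos(y),-np.sin(y)],[np.sin(y),np.cos(y)]])
# brass-yellow stay mask in top: ends
for c,y in [((589.4,61),-11.),((583,54),-10.2)]:
    r=R(np.radians(y))
    for n,p in dict(tray=(-40,25.5,30),knu=(14,-112,141),FL=(-95,140,100),FR=(-95,-140,100),edge=(60,0,305)).items():
        w=np.r_[r@p[:2]+c,p[2]];print(n,w,"top",(proj(t,w)-[205,115])*4,"side",(proj(s,w)-[260,140])/.3+[480,0])
```

```text
knuckle [578.58 -54.23 147.67] [np.float64(3.91237711689915), np.float64(3.9123771168992354)] top@100: [581.21 -58.47] side@100 [616.3   -7.54]
FL [520.97 203.49 106.47] [np.float64(3.0443977332339642), np.float64(3.0443977332340086)] top@100: [518.77 205.17] side@100 [527.91 210.02]
FR [468.6  -61.94  73.89] [np.float64(1.5376290285347318), np.float64(1.5376290285346454)] top@100: [468.67 -59.28] side@100 [452.24 -85.85]
tray [555.    93.66  30.  ] top [181.27 243.58] side [563.92 281.71]
knu [581.77 -51.61 141.  ] top [344.97 196.55] side [649.44 270.89]
FL [522.86 216.55 100.  ] top [ 49.46 273.88] side [494.07 193.49]
FR [469.43 -58.3  100.  ] top [350.91 324.2 ] side [567.7  332.68]
edge [648.3   49.55 305.  ] top [239.89  88.2 ] side [656.85  93.9 ]
tray [548.15  86.18  30.  ] top [189.24 250.47] side [562.22 286.78]
knu [576.95 -58.71 141.  ] top [353.07 201.71] side [649.27 275.63]
FL [514.29 208.61 100.  ] top [ 58.35 282.97] side [491.12 198.71]
FR [464.71 -66.96 100.  ] top [360.51 329.09] side [568.01 338.5 ]
edge [642.05  43.37 305.  ] top [247.92  95.82] side [655.23  97.91]
```

Measured: box centre about (586,57), yaw about -10.7°, tray centre about (552,91), knuckle z about 147. These match the text. The plan is to turn in front of the box, then enter over the front wall.

```bash
python3 -m crank '[{"dx":0.001,"dy":-0.04,"dz":-0.008,"yaw":-1},{"dx":0.001,"dy":-0.04,"dz":-0.008,"yaw":-1},{"dx":0.001,"dy":-0.04,"dz":-0.008,"yaw":-1},{"dx":0.001,"dy":-0.04,"dz":-0.008,"yaw":-1},{"dx":0.001,"dy":-0.04,"dz":-0.008,"yaw":-1},{"dx":0.001,"dy":-0.04,"dz":-0.008,"yaw":-1},{"dx":0.001,"dy":-0.04,"dz":-0.008,"yaw":-1},{"dx":0.001,"dy":-0.04,"dz":-0.008,"yaw":-1},{"dx":0,"dy":0,"dz":0,"yaw":-0.2},{"dx":0,"dy":0,"dz":0,"yaw":0}]'
python3 - <<'E'
from h import *
s=telemetry.state();print(s["ee_pos"],s["ee_rot"])
f=eyes.grab_frame("wrist");cal=eyes.calibration("wrist")
np.save("pics/w4.npy",f)
for c in horns(f):
    if len(c)>80: print(c.mean(0),*horn_pose(cal,c,s["ee_pos"][2]+20))
t=np.array([548.7,100.3,20]);print((t-s["ee_pos"])/800)
E
```

```text
time_s: 11.52
ee_pos: [434.9, 121.1, 143.9]
ee_rot: [-179.9, 0.0, 79.3]
force: [0.5, -0.0, -0.5]
gripper_width: 17.8
gripper_force: 20.0
[434.88 121.06 143.87] [-179.92    0.01   79.35]
[252.57 287.16] [427.04  84.04] [18.94 23.67] 169.4205093383789
[252.17 175.13] [440.06 156.97] [90.4  19.12] -100.6406478881836
[15.55 85.43] [325.03 234.49] [77.29 21.9 ] -113.43156433105469
[ 0.14 -0.03 -0.15]
```

```bash
python3 -m crank '[{"dx":0.047,"dy":-0.009,"dz":0,"yaw":0},{"dx":0.047,"dy":-0.009,"dz":0,"yaw":0},{"dx":0.048,"dy":-0.008,"dz":0,"yaw":0},{"dx":0,"dy":0,"dz":-0.03,"yaw":0},{"dx":0,"dy":0,"dz":-0.04,"yaw":0},{"dx":0,"dy":0,"dz":-0.03,"yaw":0},{"dx":0,"dy":0,"dz":-0.02,"yaw":0},{"dx":0,"dy":0,"dz":0,"yaw":0}]'
python3 -m crank '[{"dx":0,"dy":0,"dz":-0.008,"yaw":0},{"dx":0,"dy":0,"dz":-0.008,"yaw":0},{"dx":0,"dy":0,"dz":0,"yaw":0}]'
```

```text
time_s: 12.58
ee_pos: [548.2, 100.6, 47.5]
ee_rot: [-179.9, 0.0, 79.4]
force: [-0.4, -0.6, -0.0]
gripper_width: 17.6
gripper_force: 20.0
time_s: 12.95
ee_pos: [548.7, 100.0, 35.5]
ee_rot: [-180.0, 0.0, 79.3]
force: [-0.6, 0.0, -0.8]
gripper_width: 17.6
gripper_force: 20.0
```

```bash
python3 -m crank '[{"dx":0,"dy":0,"dz":-0.007,"yaw":0},{"dx":0,"dy":0,"dz":-0.007,"yaw":0},{"dx":0,"dy":0,"dz":0,"yaw":0}]'
python3 -m crank '[{"dx":0,"dy":0,"dz":-0.005,"yaw":0},{"dx":0,"dy":0,"dz":0,"yaw":0}]'
python3 -m crank '[{"dx":0,"dy":0,"dz":-0.002,"yaw":0},{"dx":0,"dy":0,"dz":0,"yaw":0}]'
```

```text
time_s: 13.32
ee_pos: [548.5, 99.9, 23.9]
ee_rot: [-179.9, 0.0, 79.3]
force: [0.3, 0.2, -0.5]
gripper_width: 17.9
gripper_force: 20.0
time_s: 13.58
ee_pos: [548.7, 100.0, 20.2]
ee_rot: [-180.0, 0.0, 79.3]
force: [-0.1, -0.2, -0.5]
gripper_width: 17.7
gripper_force: 20.0
time_s: 13.82
ee_pos: [548.9, 100.0, 18.8]
ee_rot: [-180.0, 0.0, 79.3]
force: [0.3, -0.3, -0.3]
gripper_width: 17.9
gripper_force: 20.0
```

```bash
python3 -m crank '[{"dx":0,"dy":0,"dz":-0.002,"yaw":0},{"dx":0,"dy":0,"dz":0,"yaw":0}]'
python3 -m crank '[{"dx":0,"dy":0,"dz":-0.002,"yaw":0},{"dx":0,"dy":0,"dz":0,"yaw":0}]'
```

```text
time_s: 14.08
ee_pos: [548.9, 100.0, 17.2]
ee_rot: [180.0, -0.0, 79.3]
force: [-0.7, -0.0, -0.5]
gripper_width: 17.7
gripper_force: 20.0
time_s: 14.32
ee_pos: [549.0, 100.0, 17.1]
ee_rot: [180.0, -0.0, 79.3]
force: [-2.6, -0.1, 9.3]
gripper_width: 17.6
gripper_force: 20.0
```

Floor contact came at z 17.2, exactly as predicted. I'm releasing and rising.

```bash
python3 -m crank '[{"dx":0,"dy":0,"dz":0.001,"yaw":0},{"dx":0,"dy":0,"dz":0,"yaw":0},{"dx":0,"dy":0,"dz":0,"yaw":0},{"dx":0,"dy":0,"dz":0,"yaw":0},{"dx":0,"dy":0,"dz":0.03,"yaw":0},{"dx":0,"dy":0,"dz":0.06,"yaw":0},{"dx":0,"dy":0,"dz":0.06,"yaw":0},{"dx":-0.06,"dy":0.012,"dz":0.02,"yaw":0},{"dx":-0.06,"dy":0.012,"dz":0,"yaw":0},{"dx":0,"dy":0,"dz":0,"yaw":0}]' 0.45
python3 - <<'E'
from h import *
f=eyes.grab_frame("top");cal=eyes.calibration("top");np.save("pics/top2.npy",f)
for c in horns(f):
    r=horn_pose(cal,c,38)
    if 400<r[0][0]<700 and -150<r[0][1]<300:print(c.mean(0),*r)
g=eyes.grab_frame("side");np.save("pics/side2.npy",g)
E
```

```text
time_s: 15.58
ee_pos: [449.6, 119.3, 152.6]
ee_rot: [-179.9, 0.0, 79.4]
force: [0.4, -0.3, 0.1]
gripper_width: 40.7
gripper_force: 0.0
[268.26 179.17] [541.9  23.3] [54.87 37.81] -155.15564918518066
[272.   155.09] [632.73   8.25] [43.58 43.89] -46.443893432617195
[247.49 150.68] [650.89 103.47] [107.8   44.86] -102.82714080810547
```

The shoehorn lies in the tray. Next I close the fingers, turn 90° so the narrow side of the hand faces the lid, and line up in front of the knuckle.

```bash
python3 -m crank '[{"dx":0.0035,"dy":-0.02,"dz":0.003,"yaw":1},{"dx":0.0035,"dy":-0.02,"dz":0.003,"yaw":1},{"dx":0.0035,"dy":-0.02,"dz":0.003,"yaw":1},{"dx":0.0035,"dy":-0.02,"dz":0.003,"yaw":1},{"dx":0.0035,"dy":-0.02,"dz":0.003,"yaw":1},{"dx":0.0035,"dy":-0.02,"dz":0.003,"yaw":1},{"dx":0.0035,"dy":-0.02,"dz":0.003,"yaw":1},{"dx":0.0035,"dy":-0.02,"dz":0.003,"yaw":1},{"dx":0.0035,"dy":-0.02,"dz":0.003,"yaw":1},{"dx":0.0035,"dy":-0.02,"dz":0.003,"yaw":1}]' 0
python3 -m crank '[{"dx":0,"dy":0,"dz":0,"yaw":1},{"dx":0,"dy":0,"dz":0,"yaw":1},{"dx":0,"dy":0,"dz":0,"yaw":1},{"dx":0,"dy":0,"dz":0,"yaw":1},{"dx":0,"dy":0,"dz":0,"yaw":1},{"dx":0,"dy":0,"dz":0,"yaw":1},{"dx":0,"dy":0,"dz":0,"yaw":1},{"dx":0,"dy":0,"dz":0,"yaw":1},{"dx":0,"dy":0,"dz":0,"yaw":0}]'
python3 - <<'E'
from h import *
s=telemetry.state();print(s["ee_pos"],s["ee_rot"])
f=np.load("pics/top2.npy");t=eyes.calibration("top")
# brass mask around knuckle, lowest stay corner features
h=cv2.cvtColor(f,cv2.COLOR_RGB2HSV);m=cv2.inRange(h,(18,120,120),(32,255,255))
k,l,st,c=cv2.connectedComponentsWithStats(m)
for i in range(1,k):
    if st[i][4]>10 and 270<c[i][0]<310 and 130<c[i][1]<210: print("brass",c[i],st[i])
R=np.array([[.983,.186],[-.186,.983]]);C=np.array([586,57.5])
for n,p in dict(knu=(14,-112,141),foot=(-35,-112,84),pin=(80,-112,189)).items():
    print(n,proj(t,np.r_[R@p[:2]+C,p[2]]))
print("go",(np.r_[R@np.array([-4,-112])+C,150]-s["ee_pos"])/800)
E
```

```text
time_s: 16.92
ee_pos: [482.4, -42.0, 176.2]
ee_rot: [180.0, 0.0, 129.5]
force: [-0.3, 0.7, 0.0]
gripper_width: 0.3
gripper_force: 0.0
time_s: 18.05
ee_pos: [482.1, -41.3, 176.2]
ee_rot: [180.0, 0.0, 169.2]
force: [0.3, -0.6, 0.9]
gripper_width: 0.4
gripper_force: 0.0
[482.05 -41.31 176.16] [180.     0.   169.24]
brass [292.47 161.17] [287 145  12  36 157]
brass [271.94 155.09] [267 150  11  11  97]
knu [292.27 164.9 ]
foot [288.35 179.89]
pin [296.9  144.36]
go [ 0.1  -0.01 -0.03]
```

```bash
python3 -m crank '[{"dx":0.05,"dy":-0.007,"dz":0,"yaw":0},{"dx":0.049,"dy":-0.006,"dz":0,"yaw":0},{"dx":0,"dy":0,"dz":-0.025,"yaw":0},{"dx":0,"dy":0,"dz":-0.012,"yaw":0},{"dx":0,"dy":0,"dz":0,"yaw":0}]'
python3 -m crank '[{"dx":0,"dy":0,"dz":-0.005,"yaw":0},{"dx":0,"dy":0,"dz":0,"yaw":0}]'
python3 -m crank '[{"dx":0,"dy":0,"dz":-0.005,"yaw":0},{"dx":0,"dy":0,"dz":0,"yaw":0}]'
```

```text
time_s: 18.68
ee_pos: [559.5, -51.3, 146.0]
ee_rot: [-180.0, -0.1, 169.3]
force: [-0.7, -0.5, 0.2]
gripper_width: 0.4
gripper_force: 0.0
time_s: 18.92
ee_pos: [560.0, -51.2, 143.2]
ee_rot: [180.0, 0.0, 169.3]
force: [-0.3, -0.1, -0.1]
gripper_width: 0.3
gripper_force: 0.0
time_s: 19.18
ee_pos: [559.9, -51.1, 138.7]
ee_rot: [180.0, -0.0, 169.3]
force: [0.2, -0.3, 0.6]
gripper_width: 0.5
gripper_force: 0.0
```

Run:
```python
from h import *
o=[cv2.resize(eyes.grab_frame("wrist")[:,:,::-1],(400,300))]
s=eyes.grab_frame("side");o.append(cv2.resize(s[130:250,255:415,::-1],(400,300),interpolation=cv2.INTER_CUBIC))
cv2.imwrite("pics/a8.png",np.hstack(o))
```

```text
(no output)
```

View pics/a8.png

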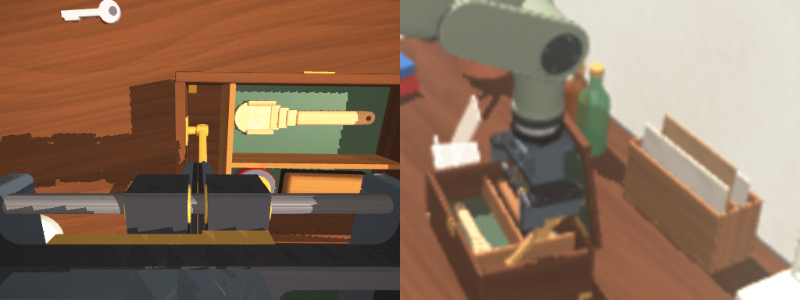

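The shoehorn lies flat in the front compartment at (300,117) in the wrist half, and the finger at (197,200) is aligned with the stay at (203,150). Now I press in steps.

```bash
python3 -m crank '[{"dx":0,"dy":0.001,"dz":-0.005,"yaw":0},{"dx":0,"dy":0,"dz":0,"yaw":0}]'
python3 -m crank '[{"dx":0,"dy":0.001,"dz":-0.005,"yaw":0},{"dx":0,"dy":0,"dz":0,"yaw":0}]'
python3 -m crank '[{"dx":0.002,"dy":0,"dz":-0.004,"yaw":0},{"dx":0,"dy":0,"dz":0,"yaw":0}]'
```

```text
time_s: 19.52
ee_pos: [560.7, -50.5, 135.1]
ee_rot: [180.0, 0.1, 169.3]
force: [-0.2, -0.0, 1.6]
gripper_width: 0.5
gripper_force: 0.6
time_s: 19.77
ee_pos: [562.4, -50.2, 132.2]
ee_rot: [-180.0, 0.3, 169.3]
force: [1.8, -1.2, 5.2]
gripper_width: 0.9
gripper_force: 2.1
time_s: 20.02
ee_pos: [561.3, -49.4, 127.4]
ee_rot: [180.0, -0.1, 169.3]
force: [-0.4, 0.3, 0.5]
gripper_width: 0.5
gripper_force: 0.5
```

```bash
python3 -m crank '[{"dx":0.003,"dy":0,"dz":-0.005,"yaw":0},{"dx":0,"dy":0,"dz":0,"yaw":0}]'
python3 -m crank '[{"dx":0.003,"dy":0,"dz":-0.005,"yaw":0},{"dx":0,"dy":0,"dz":0,"yaw":0}]'
python3 -m crank '[{"dx":0.003,"dy":-0.001,"dz":-0.005,"yaw":0},{"dx":0,"dy":0,"dz":0,"yaw":0}]'
```

```text
time_s: 20.27
ee_pos: [563.5, -49.4, 122.9]
ee_rot: [180.0, -0.1, 169.3]
force: [-0.6, 0.7, 1.4]
gripper_width: 0.3
gripper_force: 0.3
time_s: 20.52
ee_pos: [566.3, -49.5, 119.1]
ee_rot: [180.0, -0.1, 169.3]
force: [-0.6, -0.7, 1.5]
gripper_width: 0.5
gripper_force: 0.3
time_s: 20.78
ee_pos: [569.0, -50.4, 115.3]
ee_rot: [180.0, -0.0, 169.3]
force: [0.4, 0.7, 0.4]
gripper_width: 0.3
gripper_force: 0.2
```

```bash
python3 -m crank '[{"dx":0.002,"dy":-0.001,"dz":-0.005,"yaw":0},{"dx":0,"dy":0,"dz":0,"yaw":0}]'
python3 -m crank '[{"dx":-0.01,"dy":0.002,"dz":0.02,"yaw":0},{"dx":-0.04,"dy":0.008,"dz":0.05,"yaw":0},{"dx":-0.06,"dy":0.012,"dz":0.04,"yaw":0},{"dx":-0.07,"dy":0.03,"dz":0.02,"yaw":0},{"dx":-0.02,"dy":0.04,"dz":0,"yaw":0},{"dx":0,"dy":0,"dz":0,"yaw":0}]'
python3 - <<'E'
from h import *
f=eyes.grab_frame("top");t=eyes.calibration("top");np.save("pics/top3.npy",f)
g=eyes.grab_frame("side");s=eyes.calibration("side");np.save("pics/side3.npy",g)
R=np.array([[.983,.186],[-.186,.983]]);C=np.array([586,57.5])
for n,im,cal,box in [("top",f,t,(270,130,310,210)),("side",g,s,(290,190,345,250)),("side1",np.load("pics/side1.npy"),s,(290,190,345,250))]:
    h=cv2.cvtColor(im,cv2.COLOR_RGB2HSV);m=cv2.inRange(h,(18,120,110),(32,255,255))
    k,l,st,c=cv2.connectedComponentsWithStats(m)
    for i in range(1,k):
        if st[i][4]>10 and box[0]<c[i][0]<box[2] and box[1]<c[i][1]<box[3]:
            print(n,c[i],st[i])
            ys,xs=np.where(l==i);print([ (int(y),round(float(xs[ys==y].mean()),1),int((ys==y).sum())) for y in np.unique(ys)])
for th,kx,kz in [(1.4,14,141),(1.35,29,122),(1.3,32,117)]:
    for n,p in dict(knu=(kx,-112,kz),foot=(-35,-112,84),pin=(95-90*np.cos(th),-112,100+90*np.sin(th)),edgeR=(95-208*np.cos(th),-140,100+208*np.sin(th)),edgeL=(95-208*np.cos(th),140,100+208*np.sin(th))).items():
        w=np.r_[R@p[:2]+C,p[2]];print(th,n,proj(t,w),proj(s,w))
E
```

```text
time_s: 21.02
ee_pos: [570.4, -51.2, 111.3]
ee_rot: [180.0, -0.0, 169.3]
force: [-0.4, -0.9, 1.0]
gripper_width: 0.3
gripper_force: 0.2
time_s: 21.78
ee_pos: [409.5, 23.3, 216.9]
ee_rot: [180.0, 0.1, 169.5]
force: [0.1, -0.5, -0.9]
gripper_width: 0.7
gripper_force: 0.0
top [291.14 165.03] [286 149  12  33 134]
[(149, 295.5, 4), (150, 293.5, 2), (151, 294.0, 3), (152, 294.5, 4), (153, 294.0, 5), (154, 294.0, 3), (155, 293.5, 4), (156, 292.5, 4), (157, 292.5, 4), (158, 292.0, 5), (159, 291.5, 6), (160, 291.5, 6), (161, 291.5, 8), (162, 291.5, 8), (163, 291.5, 6), (164, 292.0, 3), (165, 291.0, 3), (166, 290.5, 2), (167, 290.5, 2), (168, 290.0, 3), (169, 290.0, 3), (170, 290.0, 3), (171, 289.5, 2), (172, 289.0, 3), (173, 289.0, 3), (174, 289.0, 3), (175, 288.5, 2), (176, 288.0, 3), (177, 288.0, 3), (178, 289.8, 5), (179, 288.7, 6), (180, 289.0, 7), (181, 289.5, 6)]
top [271.96 155.15] [267 150  11  11  96]
[(150, 272.0, 3), (151, 272.0, 7), (152, 272.0, 9), (153, 272.0, 11), (154, 272.0, 11), (155, 272.0, 11), (156, 272.0, 11), (157, 272.0, 11), (158, 272.0, 9), (159, 271.5, 8), (160, 27
[... 527 characters left out ...]
, 312.0, 5), (219, 311.3, 3), (220, 310.5, 2), (221, 310.3, 3), (222, 310.5, 2)]
1.4 knu [292.27 164.9 ] [310.72 222.02]
1.4 foot [288.35 179.89] [298.27 235.92]
1.4 pin [296.87 144.46] [327.39 208.83]
1.4 edgeR [309.64 145.26] [327.64 188.94]
1.4 edgeL [222.31 131.08] [299.46 150.99]
1.35 knu [292.25 161.54] [314.1  225.03]
1.35 foot [288.35 179.89] [298.27 235.92]
1.35 pin [296.65 145.76] [326.3  209.24]
1.35 edgeR [309.05 148.53] [324.98 189.92]
1.35 edgeL [221.82 134.36] [297.09 151.84]
1.3 knu [292.2  160.93] [314.75 225.87]
1.3 foot [288.35 179.89] [298.27 235.92]
1.3 pin [296.41 147.04] [325.22 209.69]
1.3 edgeR [308.44 151.77] [322.35 191.02]
1.3 edgeL [221.35 137.63] [294.74 152.8 ]
```

The brass blob moved as expected (knuckle now about box (29,122)), so the stay is broken and the lid is at about 1.3 rad. The tool stays vertical, so I'll use the inner corner under the gripper body behind the closed fingers. The body nudges the edge down from above while the finger face supports it from the front. First I approach the edge middle.

```bash
python3 -m crank '[{"dx":0.05,"dy":0.019,"dz":0.012,"yaw":0},{"dx":0.05,"dy":0.019,"dz":0.012,"yaw":0},{"dx":0.047,"dy":0.019,"dz":0.011,"yaw":0},{"dx":0.04,"dy":-0.0075,"dz":0,"yaw":0},{"dx":0.03,"dy":-0.0055,"dz":0,"yaw":0},{"dx":0,"dy":0,"dz":0,"yaw":0}]'
python3 -m crank '[{"dx":0.01,"dy":-0.002,"dz":0,"yaw":0},{"dx":0,"dy":0,"dz":0,"yaw":0}]'
python3 -m crank '[{"dx":0.006,"dy":-0.001,"dz":0,"yaw":0},{"dx":0,"dy":0,"dz":0,"yaw":0}]'
```

```text
time_s: 22.62
ee_pos: [586.2, 56.2, 242.2]
ee_rot: [-180.0, -0.1, 169.2]
force: [-0.2, -0.4, -0.6]
gripper_width: 0.6
gripper_force: 0.0
time_s: 22.88
ee_pos: [592.6, 55.5, 243.5]
ee_rot: [-180.0, -0.0, 169.3]
force: [-0.1, 0.5, 0.4]
gripper_width: 0.4
gripper_force: 0.0
time_s: 23.12
ee_pos: [597.4, 55.0, 243.7]
ee_rot: [180.0, 0.0, 169.3]
force: [-0.1, -1.0, 0.0]
gripper_width: 0.5
gripper_force: 0.0
```

```bash
python3 -m crank '[{"dx":0.006,"dy":-0.001,"dz":0,"yaw":0},{"dx":0,"dy":0,"dz":0,"yaw":0}]'
python3 -m crank '[{"dx":0.006,"dy":-0.001,"dz":0,"yaw":0},{"dx":0,"dy":0,"dz":0,"yaw":0}]'
python3 -m crank '[{"dx":0.005,"dy":-0.001,"dz":0,"yaw":0},{"dx":0,"dy":0,"dz":0,"yaw":0}]'
```

```text
time_s: 23.38
ee_pos: [602.4, 54.3, 243.5]
ee_rot: [180.0, 0.0, 169.3]
force: [0.1, -0.2, -0.4]
gripper_width: 0.4
gripper_force: 0.0
time_s: 23.62
ee_pos: [607.3, 53.4, 243.4]
ee_rot: [180.0, 0.0, 169.3]
force: [0.2, 0.4, -0.3]
gripper_width: 0.6
gripper_force: 0.0
time_s: 23.88
ee_pos: [611.2, 52.5, 243.4]
ee_rot: [180.0, -0.0, 169.3]
force: [-0.8, -0.8, -0.4]
gripper_width: 0.4
gripper_force: 0.0
```

```bash
python3 -m crank '[{"dx":0.005,"dy":-0.001,"dz":0,"yaw":0},{"dx":0,"dy":0,"dz":0,"yaw":0}]'
python3 -m crank '[{"dx":0.005,"dy":-0.001,"dz":0,"yaw":0},{"dx":0,"dy":0,"dz":0,"yaw":0}]'
python3 - <<'E'
from h import *
# lid edge in top view: estimate angle from green lining/dark edge line
f=eyes.grab_frame("side");g=np.load("pics/side1.npy");s=eyes.calibration("side")
np.save("pics/side4.npy",f)
R=np.array([[.983,.186],[-.186,.983]]);C=np.array([586,57.5])
f0=np.load("pics/side3.npy")
# sample brightness along the predicted arc of the rear-right top corner for several theta (before/after)
for th in (1.45,1.4,1.35,1.3,1.25,1.2):
    w=[proj(s,np.r_[R@np.array([95-208*np.cos(th),y])+C,100+208*np.sin(th)]) for y in(-140,-60)]
    print(th,w[0],w[1])
for n,im in (("side1",g),("side3",f0)):
    print(n,[tuple(int(v) for v in im[190,u]) for u in range(318,336)])
E
```

```text
time_s: 24.12
ee_pos: [614.7, 51.9, 243.7]
ee_rot: [180.0, -0.0, 169.3]
force: [-2.4, 0.4, 1.9]
gripper_width: 0.9
gripper_force: 1.1
time_s: 24.38
ee_pos: [619.2, 51.0, 243.7]
ee_rot: [180.0, 0.0, 169.3]
force: [-1.7, 0.1, 0.9]
gripper_width: 0.3
gripper_force: 1.2
1.45 [330.3  188.06] [321.45 176.3 ]
1.4 [327.64 188.94] [318.88 177.14]
1.35 [324.98 189.92] [316.31 178.08]
1.3 [322.35 191.02] [313.76 179.14]
1.25 [319.73 192.22] [311.24 180.29]
1.2 [317.15 193.53] [308.75 181.55]
side1 [(66, 70, 59), (67, 71, 60), (66, 70, 59), (65, 70, 58), (66, 70, 59), (66, 71, 59), (68, 69, 58), (74, 63, 52), (78, 59, 49), (80, 60, 48), (88, 63, 51), (94, 67, 53), (92, 73, 57), (86, 91, 66), (80, 108, 76), (80, 109, 77), (80, 107, 76), (80, 102, 73)]
side3 [(65, 68, 58), (65, 68, 58), (68, 65, 55), (73, 62, 52), (77, 57, 45), (89, 63, 49), (113, 76, 58), (110, 75, 57), (98, 73, 57), (85, 88, 65), (80, 104, 75), (81, 109, 77), (81, 110, 77), (81, 110, 77), (80, 110, 77), (81, 109, 78), (80, 108, 77), (80, 102, 73)]
```

Finger contact came at box x 44, matching a lid angle of about 1.32. I back off 5 mm and descend to find where the gripper body meets the edge.

```bash
python3 -m crank '[{"dx":-0.007,"dy":0.001,"dz":0,"yaw":0},{"dx":0,"dy":0,"dz":-0.005,"yaw":0},{"dx":0,"dy":0,"dz":-0.003,"yaw":0},{"dx":0,"dy":0,"dz":0,"yaw":0}]'
python3 -m crank '[{"dx":0,"dy":0,"dz":-0.004,"yaw":0},{"dx":0,"dy":0,"dz":-0.004,"yaw":0},{"dx":0,"dy":0,"dz":0,"yaw":0}]'
python3 -m crank '[{"dx":0,"dy":0,"dz":-0.004,"yaw":0},{"dx":0,"dy":0,"dz":-0.004,"yaw":0},{"dx":0,"dy":0,"dz":0,"yaw":0}]'
```

```text
time_s: 24.92
ee_pos: [613.3, 51.8, 236.7]
ee_rot: [-180.0, -0.0, 169.3]
force: [0.9, 0.3, 0.8]
gripper_width: 0.5
gripper_force: 0.0
time_s: 25.3
ee_pos: [613.2, 51.8, 230.3]
ee_rot: [-180.0, -0.0, 169.3]
force: [0.1, -1.3, -0.9]
gripper_width: 0.4
gripper_force: 0.0
time_s: 25.68
ee_pos: [613.2, 51.8, 224.0]
ee_rot: [-180.0, -0.0, 169.3]
force: [-0.2, -0.1, 0.1]
gripper_width: 0.5
gripper_force: 0.0
```

```bash
python3 -m crank '[{"dx":0,"dy":0,"dz":-0.004,"yaw":0},{"dx":0,"dy":0,"dz":-0.004,"yaw":0},{"dx":0,"dy":0,"dz":0,"yaw":0}]'
python3 -m crank '[{"dx":0,"dy":0,"dz":-0.004,"yaw":0},{"dx":0,"dy":0,"dz":0,"yaw":0}]'
python3 -m crank '[{"dx":0,"dy":0,"dz":-0.004,"yaw":0},{"dx":0,"dy":0,"dz":0,"yaw":0}]'
python3 -m crank '[{"dx":0,"dy":0,"dz":-0.004,"yaw":0},{"dx":0,"dy":0,"dz":0,"yaw":0}]'
```

```text
time_s: 26.05
ee_pos: [613.1, 51.8, 217.5]
ee_rot: [-180.0, -0.0, 169.3]
force: [0.3, -0.1, 0.7]
gripper_width: 0.2
gripper_force: 0.0
time_s: 26.3
ee_pos: [613.2, 51.8, 214.4]
ee_rot: [-180.0, -0.0, 169.3]
force: [-0.4, -0.7, 0.3]
gripper_width: 0.5
gripper_force: 0.0
time_s: 26.55
ee_pos: [613.4, 51.8, 211.6]
ee_rot: [180.0, 0.0, 169.3]
force: [-0.1, -0.5, 1.6]
gripper_width: 0.6
gripper_force: 0.0
time_s: 26.8
ee_pos: [614.1, 51.8, 210.9]
ee_rot: [180.0, 0.2, 169.3]
force: [-3.3, -0.3, 9.3]
gripper_width: 0.3
gripper_force: 0.0
```

Body contact came at TCP z 211.5, as predicted: the body is 79 above the tips. Now I walk along the edge's arc in small steps, watching the force.

```bash
python3 -m crank '[{"dx":-0.006,"dy":0.001,"dz":-0.0007,"yaw":0},{"dx":-0.006,"dy":0.001,"dz":-0.0007,"yaw":0},{"dx":-0.006,"dy":0.001,"dz":-0.0007,"yaw":0},{"dx":-0.006,"dy":0.001,"dz":-0.0007,"yaw":0}]'
python3 -m crank '[{"dx":-0.006,"dy":0.0012,"dz":-0.002,"yaw":0},{"dx":-0.006,"dy":0.0012,"dz":-0.002,"yaw":0}]'
python3 -m crank '[{"dx":-0.006,"dy":0.0011,"dz":-0.002,"yaw":0},{"dx":-0.006,"dy":0.0011,"dz":-0.002,"yaw":0}]'
```

```text
time_s: 27.3
ee_pos: [594.7, 55.5, 207.1]
ee_rot: [179.9, 0.1, 169.3]
force: [0.8, 1.6, 5.8]
gripper_width: 0.1
gripper_force: 0.0
time_s: 27.55
ee_pos: [584.8, 57.5, 204.0]
ee_rot: [179.9, 0.1, 169.3]
force: [-0.8, 2.3, 7.7]
gripper_width: 0.5
gripper_force: 0.0
time_s: 27.8
ee_pos: [575.0, 59.4, 200.7]
ee_rot: [179.9, 0.1, 169.3]
force: [-1.6, 3.1, 6.6]
gripper_width: 0.8
gripper_force: 0.0
```

```bash
python3 -m crank '[{"dx":-0.0055,"dy":0.001,"dz":-0.0025,"yaw":0},{"dx":-0.0055,"dy":0.001,"dz":-0.0025,"yaw":0}]'
python3 -m crank '[{"dx":-0.005,"dy":0.0008,"dz":-0.0028,"yaw":0},{"dx":-0.005,"dy":0.0008,"dz":-0.0028,"yaw":0}]'
python3 -m crank '[{"dx":-0.0045,"dy":0.0008,"dz":-0.003,"yaw":0},{"dx":-0.0045,"dy":0.0008,"dz":-0.003,"yaw":0}]'
```

```text
time_s: 28.05
ee_pos: [566.0, 61.1, 196.8]
ee_rot: [179.9, 0.1, 169.3]
force: [-1.6, 2.2, 8.1]
gripper_width: 0.1
gripper_force: 0.0
time_s: 28.3
ee_pos: [557.6, 61.8, 191.8]
ee_rot: [180.0, 0.0, 169.3]
force: [-2.0, 0.3, 4.1]
gripper_width: 0.5
gripper_force: 0.0
time_s: 28.55
ee_pos: [550.1, 62.9, 186.0]
ee_rot: [-180.0, -0.1, 169.3]
force: [-2.4, 0.6, 4.4]
gripper_width: 0.6
gripper_force: 0.4
```

The lid is near 0.98 rad and the finger is now in contact. From here I follow the arc with the finger face supporting it.

```bash
python3 -m crank '[{"dx":-0.0043,"dy":0.0008,"dz":-0.0026,"yaw":0},{"dx":-0.0043,"dy":0.0008,"dz":-0.0026,"yaw":0},{"dx":-0.0043,"dy":0.0008,"dz":-0.0027,"yaw":0},{"dx":-0.0043,"dy":0.0008,"dz":-0.0027,"yaw":0}]'
python3 -m crank '[{"dx":-0.0048,"dy":0.0009,"dz":-0.004,"yaw":0},{"dx":-0.0048,"dy":0.0009,"dz":-0.004,"yaw":0},{"dx":-0.0048,"dy":0.0009,"dz":-0.004,"yaw":0},{"dx":-0.0048,"dy":0.0009,"dz":-0.004,"yaw":0}]'
```

```text
time_s: 29.05
ee_pos: [537.0, 65.4, 177.4]
ee_rot: [-180.0, -0.0, 169.3]
force: [0.7, 0.6, 0.6]
gripper_width: 0.4
gripper_force: 0.1
time_s: 29.55
ee_pos: [521.5, 68.3, 164.8]
ee_rot: [-180.0, -0.0, 169.3]
force: [-0.8, 1.2, -0.5]
gripper_width: 0.7
gripper_force: 0.2
```

```bash
python3 -m crank '[{"dx":-0.0042,"dy":0.0008,"dz":-0.0044,"yaw":0},{"dx":-0.0042,"dy":0.0008,"dz":-0.0044,"yaw":0},{"dx":-0.0042,"dy":0.0008,"dz":-0.0045,"yaw":0},{"dx":-0.0042,"dy":0.0008,"dz":-0.0045,"yaw":0}]'
python3 -m crank '[{"dx":-0.0038,"dy":0.0007,"dz":-0.005,"yaw":0},{"dx":-0.0038,"dy":0.0007,"dz":-0.005,"yaw":0},{"dx":-0.0038,"dy":0.0007,"dz":-0.005,"yaw":0},{"dx":-0.0038,"dy":0.0007,"dz":-0.005,"yaw":0}]'
```

```text
time_s: 30.05
ee_pos: [507.9, 71.0, 150.7]
ee_rot: [180.0, -0.0, 169.3]
force: [-3.9, 1.1, 2.7]
gripper_width: 0.7
gripper_force: 0.8
time_s: 30.55
ee_pos: [495.0, 73.4, 134.6]
ee_rot: [180.0, -0.1, 169.3]
force: [-5.7, 2.9, 3.0]
gripper_width: 0.4
gripper_force: 1.5
```

```bash
python3 -m crank '[{"dx":-0.0034,"dy":0.0006,"dz":-0.0049,"yaw":0},{"dx":-0.0034,"dy":0.0006,"dz":-0.0049,"yaw":0},{"dx":-0.0034,"dy":0.0006,"dz":-0.005,"yaw":0},{"dx":-0.0034,"dy":0.0006,"dz":-0.005,"yaw":0}]'
python3 -m crank '[{"dx":-0.0028,"dy":0.0005,"dz":-0.0056,"yaw":0},{"dx":-0.0028,"dy":0.0005,"dz":-0.0056,"yaw":0},{"dx":-0.0028,"dy":0.0005,"dz":-0.0056,"yaw":0},{"dx":-0.0028,"dy":0.0005,"dz":-0.0056,"yaw":0}]'
```

```text
time_s: 31.05
ee_pos: [484.4, 75.3, 118.5]
ee_rot: [180.0, -0.1, 169.3]
force: [-3.6, 2.0, 2.7]
gripper_width: 0.9
gripper_force: 1.3
time_s: 31.55
ee_pos: [474.8, 77.0, 100.4]
ee_rot: [180.0, -0.2, 169.3]
force: [-6.0, 3.5, 2.2]
gripper_width: 0.2
gripper_force: 2.1
```

```bash
python3 -m crank '[{"dx":-0.0016,"dy":0.0003,"dz":-0.0048,"yaw":0},{"dx":-0.0016,"dy":0.0003,"dz":-0.0048,"yaw":0},{"dx":-0.0016,"dy":0.0003,"dz":-0.0048,"yaw":0},{"dx":-0.0016,"dy":0.0003,"dz":-0.0048,"yaw":0},{"dx":-0.0016,"dy":0.0003,"dz":-0.0048,"yaw":0}]'
python3 -m crank '[{"dx":-0.0013,"dy":0.0002,"dz":-0.005,"yaw":0},{"dx":-0.0012,"dy":0.0002,"dz":-0.005,"yaw":0},{"dx":-0.0011,"dy":0.0002,"dz":-0.005,"yaw":0}]'
```

```text
time_s: 32.17
ee_pos: [466.4, 78.5, 80.8]
ee_rot: [-180.0, -0.4, 169.3]
force: [-9.5, 6.6, 3.0]
gripper_width: 0.6
gripper_force: 3.5
time_s: 32.55
ee_pos: [462.2, 79.3, 68.4]
ee_rot: [-180.0, -0.6, 169.3]
force: [-12.5, 7.8, 3.5]
gripper_width: 0.4
gripper_force: 4.7
```

```bash
python3 -m crank '[{"dx":-0.0013,"dy":0.0002,"dz":-0.0046,"yaw":0},{"dx":-0.0012,"dy":0.0002,"dz":-0.0046,"yaw":0},{"dx":-0.0011,"dy":0.0002,"dz":-0.0046,"yaw":0},{"dx":-0.001,"dy":0.0002,"dz":-0.0046,"yaw":0}]'
python3 -m crank '[{"dx":-0.0008,"dy":0.0001,"dz":-0.0045,"yaw":0},{"dx":-0.0007,"dy":0.0001,"dz":-0.0045,"yaw":0}]'
```

```text
time_s: 33.05
ee_pos: [458.4, 79.9, 53.6]
ee_rot: [-180.0, -0.6, 169.3]
force: [-12.0, 7.8, 1.6]
gripper_width: 0.3
gripper_force: 4.6
time_s: 33.3
ee_pos: [456.9, 80.2, 46.3]
ee_rot: [-180.0, -0.6, 169.3]
force: [-11.6, 7.9, 1.1]
gripper_width: 0.9
gripper_force: 5.0
```

```bash
python3 -m crank '[{"dx":-0.0005,"dy":0.0001,"dz":-0.0042,"yaw":0},{"dx":-0.0004,"dy":0.0001,"dz":-0.0042,"yaw":0},{"dx":-0.0003,"dy":0,"dz":-0.0042,"yaw":0}]'
python3 -m crank '[{"dx":-0.0002,"dy":0,"dz":-0.0042,"yaw":0},{"dx":-0.0002,"dy":0,"dz":-0.004,"yaw":0},{"dx":0,"dy":0,"dz":-0.004,"yaw":0}]'
```

```text
time_s: 33.67
ee_pos: [455.2, 80.4, 35.9]
ee_rot: [-180.0, -0.7, 169.2]
force: [-13.6, 9.8, 0.4]
gripper_width: 0.2
gripper_force: 5.8
time_s: 34.05
ee_pos: [453.9, 80.6, 26.0]
ee_rot: [-180.0, -0.8, 169.2]
force: [-14.7, 10.7, 0.3]
gripper_width: 0.7
gripper_force: 6.5
```

```bash
python3 -m crank '[{"dx":0,"dy":0,"dz":-0.004,"yaw":0},{"dx":0,"dy":0,"dz":-0.004,"yaw":0},{"dx":0,"dy":0,"dz":0,"yaw":0}]'
python3 -m crank '[{"dx":0,"dy":0,"dz":-0.003,"yaw":0},{"dx":0,"dy":0,"dz":0,"yaw":0}]'
python3 -m crank '[{"dx":0,"dy":0,"dz":-0.002,"yaw":0},{"dx":0,"dy":0,"dz":0,"yaw":0}]'
```

```text
time_s: 34.42
ee_pos: [453.4, 80.6, 19.2]
ee_rot: [-179.9, -0.9, 169.2]
force: [-15.8, 10.9, -1.8]
gripper_width: 0.1
gripper_force: 7.4
time_s: 34.67
ee_pos: [453.4, 80.6, 18.2]
ee_rot: [-180.0, -0.8, 169.2]
force: [-20.0, 11.2, 9.8]
gripper_width: 0.5
gripper_force: 8.2
time_s: 34.92
ee_pos: [453.5, 80.6, 18.0]
ee_rot: [-180.0, -0.8, 169.2]
force: [-24.1, 10.0, 21.8]
gripper_width: 0.3
gripper_force: 9.1
```

The body bottoms out at z 18.0, exactly the shut-lid height. I ease off and withdraw.

```bash
python3 -m crank '[{"dx":0,"dy":0,"dz":0.004,"yaw":0},{"dx":-0.006,"dy":0.001,"dz":0.001,"yaw":0},{"dx":-0.02,"dy":0.004,"dz":0,"yaw":0},{"dx":-0.05,"dy":0.01,"dz":0,"yaw":0},{"dx":-0.05,"dy":0.01,"dz":0.03,"yaw":0},{"dx":0,"dy":0.02,"dz":0.07,"yaw":0},{"dx":0,"dy":0.05,"dz":0.05,"yaw":0},{"dx":0,"dy":0.06,"dz":0,"yaw":0},{"dx":0,"dy":0.06,"dz":0,"yaw":0},{"dx":0,"dy":0,"dz":0,"yaw":0}]'
python3 - <<'E'
from h import *
print(telemetry.state()["ee_pos"])
t=eyes.calibration("top");s=eyes.calibration("side")
f=eyes.grab_frame("top");g=eyes.grab_frame("side");f0=np.load("pics/top0.npy")
R=np.array([[.983,.186],[-.186,.983]]);C=np.array([586,57.5])
for n,im,cal in(("top",f,t),("side",g,s)):
    # colours on the lid top plane inside, and brass/green leftovers in box region
    poly=np.array([proj(cal,np.r_[R@np.array(p)+C,112]) for p in((-110,138),(-110,-138),(90,-138),(90,138))]).astype(np.int32)
    m=np.zeros(im.shape[:2],np.uint8);cv2.fillPoly(m,[poly],255)
    h=cv2.cvtColor(im,cv2.COLOR_RGB2HSV)
    print(n,poly.tolist(),cv2.meanStdDev(im,mask=m)[0].ravel(),cv2.meanStdDev(im,mask=m)[1].ravel(),"green",cv2.countNonZero(cv2.inRange(h,(40,40,20),(95,255,160))&m),"brass",cv2.countNonZero(cv2.inRange(h,(18,120,110),(32,255,255))&m))
# keys/others unchanged: diff top images outside arm & box
d=cv2.absdiff(f,f0).max(2)>40
for n,(u,v) in dict(keyA=(235,225),keyB=(316,222),bowl=(375,198),stand=(186,151),dial=(362,144),bighorn=(194,267),blue=(119,239)).items(): print(n,int(d[v-12:v+12,u-15:u+15].sum()))
E
```

```text
time_s: 36.17
ee_pos: [360.7, 253.8, 142.0]
ee_rot: [179.9, 0.1, 169.6]
force: [0.3, -0.6, -0.8]
gripper_width: 0.6
gripper_force: 0.0
[360.7  253.8  141.99]
top [[218, 188], [293, 200], [301, 146], [227, 134]] [118.87  68.59  40.37] [5.73 3.72 2.27] green 0 brass 0
side [[260, 197], [282, 238], [331, 227], [304, 188]] [147.47  94.86  69.73] [9.28 9.71 9.82] green 0 brass 0
keyA 406
keyB 518
bowl 0
stand 0
dial 0
bighorn 328
blue 0
```

The lid is shut: both views show uniform walnut over the whole lid, with no lining or brass visible. The bowl, stand, dial cover and blue shoehorn are unchanged. The differences at the keys and the large shoehorn look like the arm overhead, because the tips never went low there. Handing in.

```bash
python3 -c "
from workcell import ticket
print(ticket.job_done())"
```

```text
the job is handed in; nothing more can be done
None
```

The shoehorn lies flat in the front compartment, the stay was broken with the lid still up, the lid was lowered gently until fully shut, and the job is handed in at about 36 s; I could not compare the two keys and the large shoehorn with the first picture at the end, but nothing went near them.

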